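# Gap gauge into the relay test box

## Robot

A 6-joint arm with a two-finger parallel gripper is mounted at the origin on the work surface. World frame = base frame: x ahead of the robot, y to its left, z up, the work surface at z = 0. Lengths are in m, angles in degrees, forces in N, time in s.
With the tool pointing down it reaches from about 0.25 to 0.725 m from the base axis. Payload 9.7 kg.
Tool frame: the origin (TCP) lies at the very end of the fingers, on their centre line; the grasp point (between the pads) lies 19 mm behind it; z points along the fingers, y is the line along which they close (so a half turn about z gives the same grasp; the last joint's range is limited). The gripper opens to 85 mm and grips with 20 to 120 N. Pads are 22 mm wide; open, the fingers measure 114 mm over their backs; the gripper's body (76 mm by 85 mm) begins 54 mm behind the grasp point. The pads swing forward as they close: fully open they stand 13 mm farther back than shut.
Start: joints at [67.323, 4.979, 10.078, 95.1, 0, 90], TCP at [0.212, 0.507, 0.231] pointing down, gripper open.
Joint ranges: [-179.16, 179.16], [-48.56, 103.87], [-65.8, 70.77], [-126.05, 130.52], [-82.76, 87.17], [-180, 180]. Speed limits (degrees/s): [127.2, 127.2, 147.25, 180, 180, 180].

## Interface

Orientations are given as [roll, pitch, yaw] about the fixed x, y, z axes, in that order (R = Rz(yaw) Ry(pitch) Rx(roll)).
In Python, from workcell import bot, viewer, finder gives the robot as it stands. The module is installed in compiled form; this text tells all that it offers.
- The arm moves only by the shell command python3 -m inch 'ROWS' [FORCE]. ROWS is JSON, a list that holds one entry, the list of rows, each a list of 7 numbers: the opening in per cent of the stroke, from 0 (shut) to 100 (fully open), then the shift along the tool's x, y, z in mm, then the turn, a rotation vector about the tool's x, y, z in degrees. In form: [[[grip, tx, ty, tz, ax, ay, az], ...]]. A call has 1 to 8 rows; each row shifts and turns the commanded pose from where the row before left it, along the tool's axes as they then stand; what a row does not reach is not made up. A row lasts 1/8 s, in which the tool goes at most 62.5 mm and 10.7 degrees, less where a joint would pass 70% of its speed; a pose out of reach is approached as far as the arm can. A call with a gripper value outside its range is refused whole. The fingers move at their own pace and stop on an object; FORCE is the grip in N (left out, the last holds). Time passes only in rows, so rows that do not move let the fingers close. It gives the time, the measured TCP pose, the force, the opening and the grip force at its end, in the units of the state.
- bot.get_obs(): the state, without advancing time (a new reading comes with each control period).
- viewer.camera(name): name is "scene" or "top" or "wrist"; returns a dict with "pixels" (400x640x3 uint8, red, green, blue), "vfov" (degrees; the focal length in pixels is half the picture's height over the tangent of half this angle, whatever the lens; pixels are square), "cx", "cy" (the principal point, pixels), "R" (3x3) and "t" (3): a world point X has camera coordinates R X + t. Camera axes: x right, y down, z forward; pixel columns grow to the right and rows downward; lengths in m; the calibration is good to about 2 mm. A picture is of the moment at which its call begins. There is no depth.
- bot.job_done(): hands the job in; it is judged then, once.
Trained networks look in the newest picture that a camera, given by its name, has taken for a name from the list of things; names that differ only in an ending like _2 or _b are one class to them, and where a whole thing is asked for, a point or a joint stands for the part that bears it (a point fixed in the world has none). Each returns a list of dicts, best first, with "conf" (0 to 1); they miss things now and then, are a little off and sometimes report something else, mostly with a low value. They report only what shows in the picture. A call takes as long as a camera call.
- finder.outline_of(camera, thing): "pixels" (400x640 bool, what is visible of it) and "extent" ([centre column, centre row, width, height] in pixels, round what is visible of it).
- finder.mark_of(camera, thing): "position" ([column, row] in pixels: a listed point, or the origin of a listed thing).
The state is a dict: "time": time; "q": joint angles; "qd": joint speeds; "joint_efforts": joint torques, N m; "ee_pos": TCP position; "tcp_rot": TCP orientation; "wrist_force": force on the tool from outside, world axes, zero at the start; "torque": the same for the moment, N m; "opening": finger opening in m; "grasp_force": force on a finger pad.
Only numpy, scipy, OpenCV 4.12 (cv2) and the standard library are available. Lean on these libraries where they do the work, as an engineer would, in place of code of your own. Each camera call takes 0.05 s, during which the arm holds its last target. There are 200 camera calls.

## Task

Slide the flat gauge blade into the slot of the relay test box until its red line is level with the box's front face, and let go of it. Then fold the box's two top flaps fully shut, the plain grey one first and the yellow-striped white one over it last, with the gauge staying where it is. Leave everything else on the bench alone.

Things in the scene. Friction and masses are not known exactly. Their poses are not given: they have to be found in the camera images.
- gauge: Loose 90 g T-shaped gauge lying on the sill: steel blade 70 mm long, 22 wide, 4 thick (first 6 mm narrowed to 16), with a blue crossbar across its rear, 12 mm along the blade, 80 across, 26 tall, its rear face 82 mm behind the tip; it may be pushed or pinched. Origin at the middle of the tip, on the underside; x forward out of the tip (into the slot), z up.
- gauge_line (a point): Middle of the red line across the top of the blade, 30 mm behind the tip, 4 mm above the underside; axes as the gauge.
- gauge_bar (a point): Middle of the top of the blue crossbar, 76 mm behind the tip, 26 mm above the underside.
- testbox: Fixed open-topped grey box, 120 mm deep (x), 150 wide (y), 75 high, walls 5, with an aluminium sill before its front face, 140 long, 140 wide, 20 high. Origin on the table under the middle of the slot, in the plane of the front face; x into the box (away from the robot, turned up to 0.3 rad), y to its left, z up. Flaps hinge on its left and right walls.
- slot_mouth (a point): Middle of the slot's lower edge (z 20 mm, flush with the sill), in the plane of the front face; axes as the box. Slot 32 mm wide, 6.5 high; behind it a gap between copper contacts, 60 deep. On the sill two black guide rails, 10 mm tall, funnel from about 56 mm apart, 34 before the slot, to 30 at the slot.
- plain_flap (a joint): Hinge angle of the plain grey top flap, rad: 0 = shut (level), 1.57 = upright, up to 2.1 = leaning outward; stiff, stays where it is left. Flap 116 mm long (x of box), 80 mm from hinge to free edge, 3 mm thick; hinge line along the box's x at y +75 mm, z 76 mm, middle at x 60 mm (left side of the box).
- striped_flap (a joint): The same for the white top flap with a yellow strip at its free edge: hinge line at y -75 mm, z 80 mm (right side of the box); when shut it overlaps the plain flap by 10 mm.
- plain_flap_edge (a point): Middle of the plain flap's free edge, 80 mm from its hinge, on its outer (upper when shut) face.
- striped_flap_edge (a point): Middle of the striped flap's free edge, 80 mm from its hinge, on its outer (upper when shut) face.
- flux_bottle: Bystander: amber bottle, 30 mm across, 75 mm tall; origin under its centre.
- paste_jar: Bystander: brass jar with yellow cap, 40 mm across, 35 mm tall; origin under its centre.
- solder_spool: Bystander: blue spool, 56 mm across, 38 mm tall; origin under its centre.
- screwdriver: Bystander: red-handled screwdriver, 170 mm long, lying; origin under its middle.
- pliers: Bystander: teal-handled pliers, 150 mm long, lying; origin under the pivot.
- mouse: Bystander: black computer mouse, 100 x 60 x 32 mm; origin under its centre.
- parts_dish: Bystander: shallow black dish, 70 mm across, 22 mm tall; origin under its centre.

How it is judged:
By the outcome, as a careful person would: the job done as asked, in the order asked, and still so for the second after the job is handed in, with the robot touching nothing.
It also fails if it takes over 56 s, if anything falls off the work surface, if the arm or the gripper's body presses on something with over 40 N, if the wrist force passes 120 N, or if a joint passes its speed limit or range.

## Working session

There is one attempt and no reset: what is moved stays moved. The work goes in short steps, Python scripts to look and compute and a shell command to move; the robot and the scene stay as the last step left them, time stands still between calls to the robot, and variables do not carry over. Pictures are saved under pics/ and viewed, at most 10 in all, crops included, and the job is handed in when it is done.

```bash
mkdir -p pics; cat > h.py <<'E'
import numpy as np, cv2
from workcell import bot, viewer, finder
from scipy.spatial.transform import Rotation as Ro
def cam(n,save=None):
    c=viewer.camera(n); c['f']=200/np.tan(np.radians(c['vfov']/2)); c['R']=np.array(c['R']);c['t']=np.array(c['t'])
    if save: cv2.imwrite('pics/'+save,c['pixels'][:,:,::-1])
    return c
def ray(c,p):
    d=c['R'].T@np.array([(p[0]-c['cx'])/c['f'],(p[1]-c['cy'])/c['f'],1]); return -c['R'].T@c['t'],d
def onz(c,p,z):
    o,d=ray(c,p); return o+d*(z-o[2])/d[2]
def proj(c,X):
    q=c['R']@np.array(X)+c['t']; return [round(float(c['cx']+c['f']*q[0]/q[2]),1),round(float(c['cy']+c['f']*q[1]/q[2]),1)]
E
python3 - <<'E'
from h import *
Z=dict(gauge=.02,gauge_line=.024,gauge_bar=.046,testbox=0,slot_mouth=.02,plain_flap_edge=.1,striped_flap_edge=.1,flux_bottle=0,paste_jar=0,solder_spool=0,screwdriver=0,pliers=0,mouse=0,parts_dish=0)
for n in ('top','scene'):
    c=cam(n,n+'1.png'); print(n,'pos',-c['R'].T@c['t'])
    for k,z in Z.items():
        m=finder.mark_of(n,k)[:2]
        for r in m: print(k,round(r['conf'],2),np.round(r['position'],1),np.round(onz(c,r['position'],z),4))
o=bot.get_obs();print(o['ee_pos'],o['tcp_rot'],o['opening'],o['time'])
E
```

```text
top pos [0.42440246 0.0273055  1.15273357]
gauge 0.64 [320.4 202.5] [0.5581 0.0171 0.02  ]
gauge_line 0.78 [324.  215.4] [0.5187 0.0058 0.024 ]
gauge_bar 0.58 [329.2 232. ] [ 0.4683 -0.0096  0.046 ]
testbox 0.66 [315.2 195.7] [0.5815 0.0332 0.    ]
slot_mouth 0.93 [316.8 192. ] [0.5902 0.0284 0.02  ]
plain_flap_edge 0.48 [284.2 171.8] [0.6354 0.122  0.1   ]
striped_flap_edge 0.53 [341.5 158.8] [ 0.6755 -0.0411  0.1   ]
flux_bottle 0.45 [310.3 127.8] [0.7984 0.0518 0.    ]
paste_jar 0.54 [364.4 136.9] [ 0.771  -0.1195  0.    ]
solder_spool 0.82 [196.7 186.1] [0.6065 0.4015 0.    ]
screwdriver 0.61 [237.7 234.2] [0.4596 0.2682 0.    ]
pliers 0.71 [409.  246.8] [ 0.4285 -0.2542  0.    ]
mouse 0.56 [454.2 174.8] [ 0.6531 -0.3991  0.    ]
parts_dish 0.56 [169.9 263.9] [0.3674 0.4695 0.    ]
scene pos [1.46244095e+00 1.29737061e-03 1.04667397e+00]
gauge 0.7 [443.  171.3] [0.3879 0.47   0.02  ]
gauge 0.65 [317.  210.2] [0.5482 0.0207 0.02  ]
gauge_line 0.83 [317.5 204.4] [0.5265 0.0232 0.024 ]
gauge_bar 0.76 [309.4 192.6] [ 0.4927 -0.0018  0.046 ]
gauge_bar 0.21 [351.2 199.5] [0.5308 0.1322 0.046 ]
testbox 0.79 [319.6 226.3] [0.5996 0.0267 0.    ]
slot_mouth 0.61 [322.3 220.5] [0.5928 0.0358 0.02  ]
plain_flap_edge 0.52 [352.4 197.9] [0.5745 0.1295 0.1   ]
striped_flap_edge 0.52 [297.3 214.9] [ 0.6351 -0.0398  0.1   ]
flux_bottle 0.71 [334.3 275.9] [0.7874 0.0614 0.    ]
paste_jar 0.51 [275.8 277.9] [ 0.7861 -0.1078  0.    ]
solder_spool 0.56 [436.2 222.3] [0.6017 0.4006 0.    ]
solder_spool 0.46 [336.8 277.6] [0.7935 0.0683 0.    ]
screwdriver 0.57 [391.2 190.2] [0.4513 0.2796 0.    ]
pliers 0.46 [232.1 193.5] [ 0.4386 -0.268   0.    ]
mouse 0.82 [186.9 241.8] [ 0.6413 -0.3886  0.    ]
mouse 0.63 [350.4 199.1] [0.4859 0.1357 0.    ]
parts_dish 0.61 [443.  170.8] [0.3644 0.4797 0.    ]
[0.21203894 0.5074696  0.23129087] [-1.79999135e+02 -7.86549544e-04  1.57322206e+02] 0.08518839427899594 1.5
```

```bash
python3 - <<'E'
import cv2,numpy as np
a=cv2.imread('pics/top1.png')[110:260,230:430];b=cv2.imread('pics/scene1.png')[130:290,220:420]
a=cv2.resize(a,(800,600),interpolation=2);cv2.imwrite('pics/c1.png',a)
cv2.imwrite('pics/c2.png',cv2.resize(b,(750,600),interpolation=2))
E
```

```text
(no output)
```

View pics/c1.png

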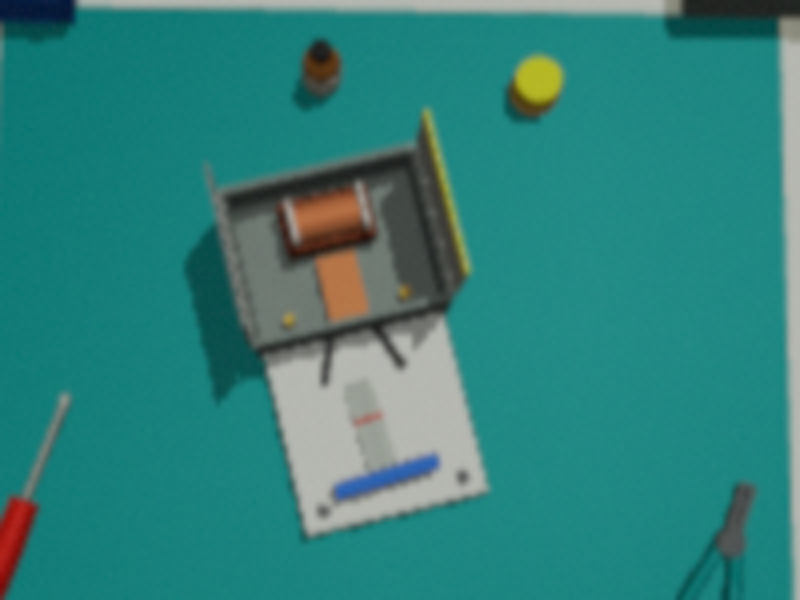

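View pics/c2.png

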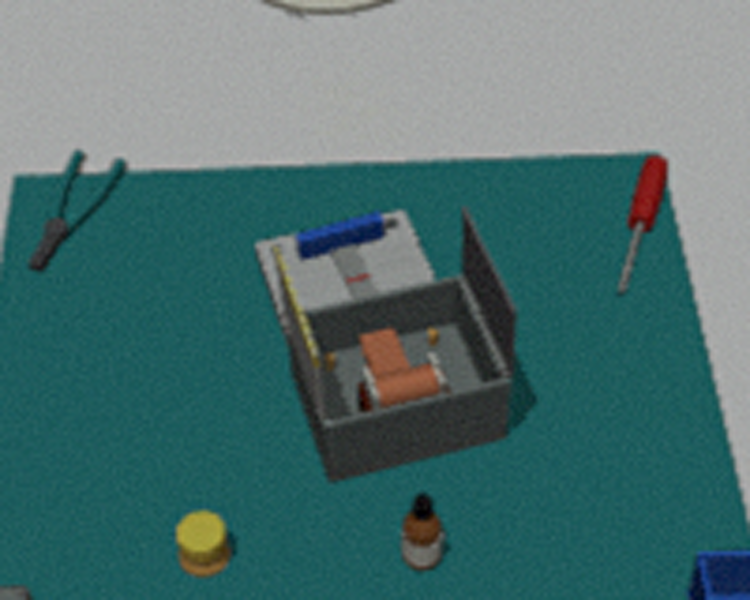

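```bash
cat >> h.py <<'E'
def plan(pos,yaw,n,tilt=None):
    """rows (mm,deg, tool axes) from present pose to pos, tool down with yaw (or full rpy tilt)"""
    o=bot.get_obs(); p=np.array(o['ee_pos']); R0=Ro.from_euler('xyz',o['tcp_rot'],degrees=True)
    R1=Ro.from_euler('xyz',tilt if tilt is not None else [180,0,yaw],degrees=True)
    w=(R0.inv()*R1).as_rotvec(degrees=True)/n; d=(np.array(pos)-p)*1000/n
    print('now',np.round(p,4),np.round(o['tcp_rot'],1),'t',round(o['time'],2))
    for i in range(n):
        Ri=R0*Ro.from_rotvec(w*i,degrees=True); print(list(np.round(Ri.inv().apply(d),1)),list(np.round(w,1)))
E
python3 -c "
from h import *
plan([.44,-.015,.2],107,12)"
```

```text
now [0.212  0.5075 0.2313] [-180.    -0.   157.3] t 1.5
[np.float64(-34.3), np.float64(-32.8), np.float64(2.6)] [np.float64(-0.0), np.float64(-0.0), np.float64(4.2)]
[np.float64(-36.6), np.float64(-30.3), np.float64(2.6)] [np.float64(-0.0), np.float64(-0.0), np.float64(4.2)]
[np.float64(-38.7), np.float64(-27.5), np.float64(2.6)] [np.float64(-0.0), np.float64(-0.0), np.float64(4.2)]
[np.float64(-40.6), np.float64(-24.6), np.float64(2.6)] [np.float64(-0.0), np.float64(-0.0), np.float64(4.2)]
[np.float64(-42.3), np.float64(-21.5), np.float64(2.6)] [np.float64(-0.0), np.float64(-0.0), np.float64(4.2)]
[np.float64(-43.8), np.float64(-18.4), np.float64(2.6)] [np.float64(-0.0), np.float64(-0.0), np.float64(4.2)]
[np.float64(-45.0), np.float64(-15.1), np.float64(2.6)] [np.float64(-0.0), np.float64(-0.0), np.float64(4.2)]
[np.float64(-46.0), np.float64(-11.8), np.float64(2.6)] [np.float64(-0.0), np.float64(-0.0), np.float64(4.2)]
[np.float64(-46.8), np.float64(-8.4), np.float64(2.6)] [np.float64(-0.0), np.float64(-0.0), np.float64(4.2)]
[np.float64(-47.2), np.float64(-5.0), np.float64(2.6)] [np.float64(-0.0), np.float64(-0.0), np.float64(4.2)]
[np.float64(-47.5), np.float64(-1.5), np.float64(2.6)] [np.float64(-0.0), np.float64(-0.0), np.float64(4.2)]
[np.float64(-47.5), np.float64(2.0), np.float64(2.6)] [np.float64(-0.0), np.float64(-0.0), np.float64(4.2)]
```

```bash
sed -i 's/print(list(np.round(Ri.inv().apply(d),1)),list(np.round(w,1)))/print(np.round(np.r_[Ri.inv().apply(d),w],1))/' h.py
python3 -m inch '[[[45,-34,-33,3,0,0,4],[45,-37,-30,3,0,0,4],[45,-39,-28,3,0,0,4],[45,-41,-25,3,0,0,4],[45,-42,-22,3,0,0,4],[45,-44,-18,3,0,0,4],[45,-45,-15,3,0,0,4],[45,-46,-12,3,0,0,4]]]' 30
python3 -m inch '[[[45,-47,-8,3,0,0,4],[45,-47,-5,3,0,0,4],[45,-47,-2,3,0,0,5],[45,-47,2,2,0,0,5],[45,0,0,0,0,0,0]]]'
python3 - <<'E'
from h import *
c=cam('wrist','w1.png')
im=c['pixels'][:,:,::-1].copy()
for k,z in dict(gauge=.02,gauge_line=.024,gauge_bar=.046,testbox=0,slot_mouth=.02,plain_flap_edge=.15,striped_flap_edge=.15).items():
    for r in finder.mark_of('wrist',k)[:1]: print(k,round(r['conf'],2),np.round(r['position'],1),np.round(onz(c,r['position'],z),4))
plan([.44,-.015,.2],107,1)
print(-c['R'].T@c['t'],c['R'][2])
E
```

```text
time: 2.5
ee_pos: [0.3685, 0.1585, 0.2074]
tcp_rot: [180.0, 0.0, 125.2]
wrist_force: [1.2, 0.2, 0.2]
opening: 0.0382
grasp_force: 0.0
time: 3.12
ee_pos: [0.4489, -0.0135, 0.1958]
tcp_rot: [-180.0, 0.0, 107.0]
wrist_force: [-1.0, 0.8, 0.8]
opening: 0.038
grasp_force: 0.0
gauge 0.59 [418.9 172.7] [0.5526 0.0258 0.02  ]
gauge_line 0.63 [391.2 177.2] [0.5248 0.013  0.024 ]
gauge_bar 0.92 [347.  182.1] [ 0.4779 -0.0017  0.046 ]
testbox 0.57 [437.9 176.8] [0.5829 0.0261 0.    ]
slot_mouth 0.6 [450.2 183.6] [0.5895 0.0246 0.02  ]
striped_flap_edge 0.72 [596.2 337.5] [ 0.6758 -0.0404  0.15  ]
now [ 0.4482 -0.0104  0.1965] [180.    0.  107.4] t 3.52
[-1.9 -9.2 -3.5  0.   0.   0.4]
[0.42899279 0.05232061 0.3379372 ] [ 0.07904792 -0.25994665 -0.96238203]
```

View pics/w1.png

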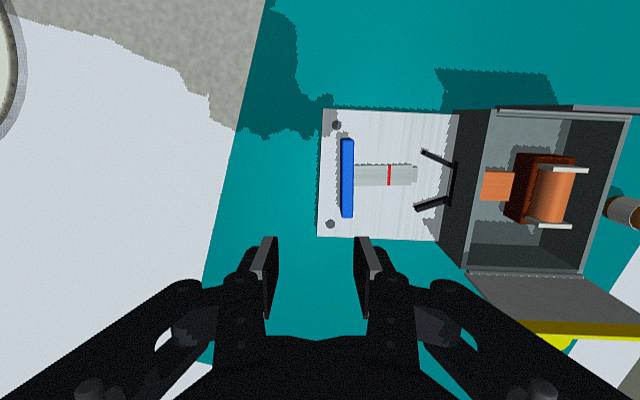

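```bash
python3 - <<'E'
from h import *
c=cam('wrist')
im=c['pixels'].astype(int); 
hsv=cv2.cvtColor(c['pixels'],cv2.COLOR_RGB2HSV)
blue=(cv2.inRange(hsv,(108,120,60),(130,255,255))>0); blue[:, :330]=0; blue[:,370:]=0; blue[230:]=0
pts=np.argwhere(blue)[:,::-1].astype(np.float32); r=cv2.minAreaRect(pts); print(r); 
for p in cv2.boxPoints(r): print(np.round(onz(c,p,.046),4))
red=(im[:,:,0]>150)&(im[:,:,1]<80)&(im[:,:,2]<80); red[:,:370]=0; red[:,410:]=0; red[:150]=0;red[200:]=0
q=np.argwhere(red)[:,::-1].mean(0); print('line',q,onz(c,q,.024))
for n,p,z in [('tip',(417,174.5),.024),('sillBL',(323.5,109),.02),('sillBR',(318,235.5),.02),('sillFL',(459,114.5),.02),('sillFR',(434,242),.02),('boxFLtop',(490,111),.075),('boxFRtop',(463,268),.075),('boxBLtop',(627,117),.075),('boxBRtop',(584,274),.075),('mouth',(453,181),.02)]: print(n,np.round(onz(c,p,z),4))
E
python3 - <<'E'
import cv2
a=cv2.imread('pics/w1.png')[90:290,310:640]; cv2.imwrite('pics/w1c.png',cv2.resize(a,(800,485),interpolation=2))
E
```

```text
((345.6953430175781, 180.51510620117188), (13.453343391418457, 79.11174011230469), 1.2453643083572388)
[ 0.4817 -0.0389  0.046 ]
[0.4577 0.0377 0.046 ]
[0.4701 0.0413 0.046 ]
[ 0.4951 -0.0351  0.046 ]
line [387.93478261 177.65217391] [0.52119902 0.01507979 0.024     ]
tip [0.5494 0.0275 0.024 ]
sillBL [0.4344 0.0614 0.02  ]
sillBR [ 0.4707 -0.072   0.02  ]
sillFL [0.5678 0.0975 0.02  ]
sillFR [ 0.5999 -0.0399  0.02  ]
boxFLtop [0.5673 0.1006 0.075 ]
boxFRtop [ 0.6081 -0.0403  0.075 ]
boxBLtop [0.68   0.1308 0.075 ]
boxBRtop [ 0.7239 -0.0109  0.075 ]
mouth [0.5909 0.0322 0.02  ]
```

View pics/w1c.png

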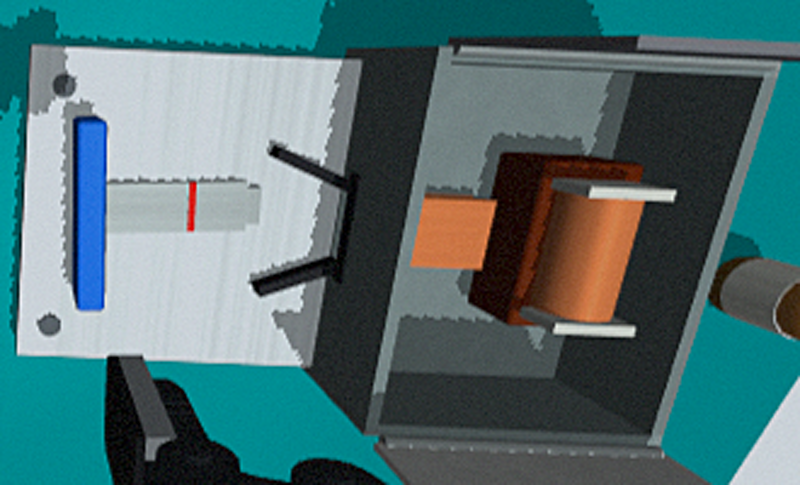

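```bash
python3 -c "
from h import *
plan([.476,.0012,.031],107.2,5)"
```

```text
now [ 0.4482 -0.0105  0.1965] [180.    0.  107.4] t 3.58
[ 0.6  6.  33.1  0.   0.   0. ]
[ 0.6  6.  33.1  0.   0.   0. ]
[ 0.6  6.  33.1  0.   0.   0. ]
[ 0.6  6.  33.1  0.   0.   0. ]
[ 0.6  6.  33.1  0.   0.   0. ]
```

```bash
python3 -m inch '[[[45,1,15,35,0,0,0],[45,2,15,40,0,0,0],[45,0,0,45,0,0,0],[45,0,0,45,0,0,0],[45,0,0,0,0,0,0],[2,0,0,0,0,0,0],[2,0,0,0,0,0,0],[2,0,0,0,0,0,0]]]' 30
python3 - <<'E'
from h import *
c=cam('wrist','w2.png'); plan([.476,.0012,.031],107.2,1)
o=bot.get_obs();print(o['opening'],o['grasp_force'],o['wrist_force'])
cv2.imwrite('pics/w2c.png',cv2.resize(c['pixels'][60:300,240:640,::-1],(800,480),interpolation=2))
E
```

```text
time: 4.58
ee_pos: [0.4776, 0.0007, 0.0337]
tcp_rot: [179.8, 0.1, 107.3]
wrist_force: [-1.7, 0.6, 7.4]
opening: 0.0108
grasp_force: 33.4
now [0.4775 0.0007 0.0337] [1.798e+02 1.000e-01 1.073e+02] t 4.62
[ 0.9 -1.3  2.7  0.2  0.1  0.1]
0.011609613269863085 33.43067944049835 [-1.34215826  1.28312094  7.21536273]
```

View pics/w2c.png

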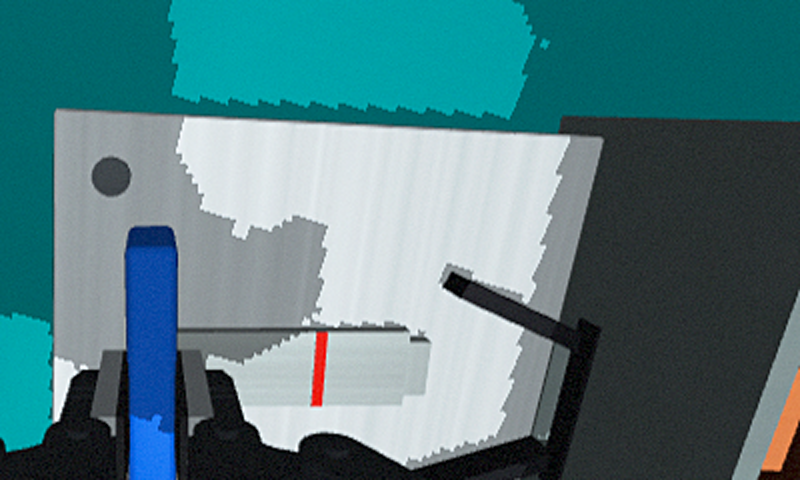

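```bash
python3 - <<'E'
from h import *
c=cam('wrist')
A=onz(c,(267.5,115),.02);B=onz(c,(541.5,129),.02);L=onz(c,(399.2,244.5),.024);T=onz(c,(455,243.5),.024);S=onz(c,(529,235),.03);S2=onz(c,(529,235),.02)
d=(B-A)[:2];print(A,B,np.hypot(*d),yaw:=np.degrees(np.arctan2(d[1],d[0])))
ex=d/np.hypot(*d);ey=np.array([-ex[1],ex[0]])
M=B[:2]-.07*ey;print('mouth',M)
for n,P in dict(line=L,tip=T,railend30=S,railend20=S2,bar=np.array(bot.get_obs()['ee_pos'])).items(): print(n,P,'box',(P[:2]-M)@ex,(P[:2]-M)@ey)
g=(T-L)[:2];print(np.degrees(np.arctan2(g[1],g[0])),np.hypot(*g))
E
```

```text
[0.4347243  0.05835004 0.02      ] [0.56873086 0.0929504  0.02      ] 0.1384013798876822 14.477518119343127
mouth [0.58623086 0.02517319]
line [0.52165028 0.0138166  0.024     ] box -0.06536903228636097 0.005149186028918535
tip [0.55066308 0.02342326 0.024     ] box -0.03487583893816194 0.00719758245316264
railend30 [0.58192765 0.0409966  0.03      ] box -0.0002107152440585096 0.01639675198056008
railend20 [0.59051708 0.03925829 0.02      ] box 0.007671389427496931 0.012566282995308821
bar [0.47754745 0.00073568 0.03374492] box -0.11134163983352013 0.0035093495507855935
18.320618683977685 0.030561916963461333
```

```bash
python3 -m inch '[[[2,-1,0,-1,0,0,1.5],[2,-1.5,4,-0.5,0,0,1.5],[2,0,8,0,0,0,0],[2,0,8,0,0,0,0],[2,0,8,0,0,0,0],[2,0,0,0,0,0,0]]]'
python3 - <<'E'
from h import *
c=cam('wrist','w3.png'); o=bot.get_obs();print(o['ee_pos'],o['tcp_rot'],o['wrist_force'],o['time'])
cv2.imwrite('pics/w3c.png',cv2.resize(c['pixels'][100:300,300:620,::-1],(800,500),interpolation=2))
E
```

```text
time: 5.42
ee_pos: [0.5048, 0.0051, 0.0338]
tcp_rot: [179.9, 0.0, 104.3]
wrist_force: [-2.7, -1.0, 8.8]
opening: 0.0109
grasp_force: 33.5
[0.50481873 0.00505323 0.03373545] [1.79935756e+02 4.26013728e-02 1.04264736e+02] [-1.8251982  -1.3534608   8.01361281] 5.475
```

View pics/w3c.png

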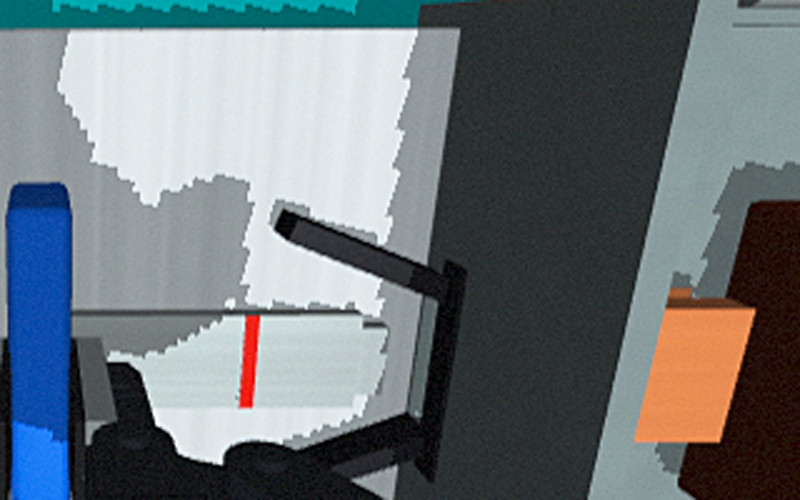

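```bash
cat > m.py <<'E'
from h import *
import sys
def rep(c,B,L,T,Lr=None,Rr=None,yaw=14.5):
    e=np.radians(yaw);ex=np.array([np.cos(e),np.sin(e)]);ey=np.array([-ex[1],ex[0]])
    B=onz(c,B,.02)[:2];M=B-.07*ey;print('mouth',M)
    for n,p,z in (('line',L,.024),('tip',T,.024),('Lr',Lr,.03),('Rr',Rr,.03)):
        if p: P=onz(c,p,z)[:2];print(n,P,'box mm',np.round([(P-M)@ex*1000,(P-M)@ey*1000],1))
E
python3 - <<'E'
from m import *
c=cam('wrist'); f=lambda x,y:(300+x/2.5,100+y/2.5)
rep(c,f(458,28),f(248,361),f(384,357),f(428,300),f(410,413))
E
```

```text
mouth [0.58613954 0.02529199]
line [0.54947159 0.01589398] box mm [-37.9   0.1]
tip [0.57800876 0.02410218] box mm [-8.2  0.9]
Lr [0.57855281 0.04013245] box mm [-3.6 16.3]
Rr [0.5846509  0.01511249] box mm [-4.  -9.5]
```

```bash
python3 -m inch '[[[2,0.5,4,0,0,0,0],[2,0.5,6,0,0,0,0],[2,0,6,0,0,0,0],[2,0,6,0,0,0,0],[2,0,6,0,0,0,0],[2,0,4,0,0,0,0],[2,0,0,0,0,0,0]]]'
python3 - <<'E'
from h import *
c=cam('wrist','w4.png'); o=bot.get_obs();print(o['ee_pos'],o['tcp_rot'],o['wrist_force'],o['time'])
cv2.imwrite('pics/w4c.png',cv2.resize(c['pixels'][100:300,300:620,::-1],(800,500),interpolation=2))
E
```

```text
time: 6.4
ee_pos: [0.535, 0.0138, 0.0337]
tcp_rot: [180.0, 0.0, 104.3]
wrist_force: [-4.4, -1.6, 9.7]
opening: 0.011
grasp_force: 33.7
[0.53503103 0.0138683  0.03373451] [1.79986426e+02 3.75140399e-02 1.04263801e+02] [-5.36637463 -0.42011956  9.06655443] 6.45
```

View pics/w4c.png

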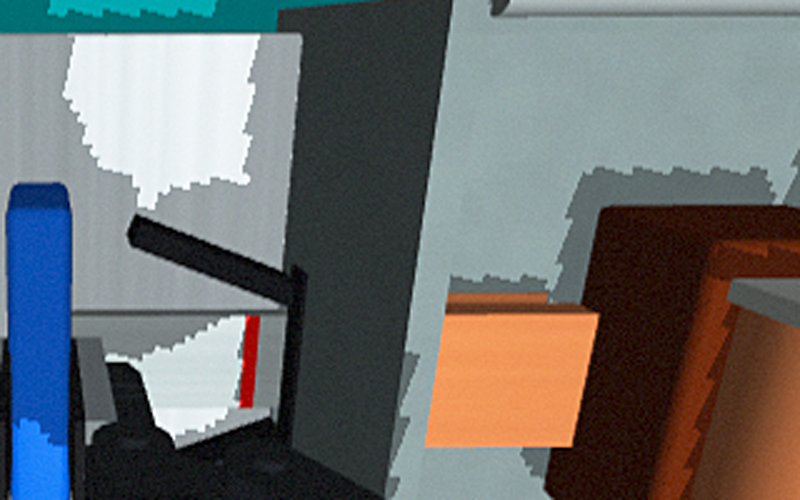

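```bash
python3 - <<'E'
from m import *
c=cam('wrist'); f=lambda x,y:(300+x/2.5,100+y/2.5)
rep(c,f(302,33),f(248,361),f(384,357))
e=np.radians(14.5)
for p in ((302,33),(293,150),(287,245)): P=onz(c,f(*p),.02)[:2];print(P, P@[np.cos(e),np.sin(e)])
P=onz(c,f(248,361),.024)[:2];print(P@[np.cos(e),np.sin(e)])
for k in('gauge_line','slot_mouth'):
  for r in finder.mark_of('wrist',k)[:1]:P=onz(c,r['position'],.024 if k[0]=='g' else .02);print(k,r['conf'],r['position'],P,P[:2]@[np.cos(e),np.sin(e)])
E
```

```text
mouth [0.5866014  0.02551907]
line [0.57967772 0.02467813] box mm [-6.9  0.9]
tip [0.60819306 0.03288958] box mm [22.7  1.7]
[0.5690748  0.09328941] 0.5743062260882645
[0.57516533 0.07072526] 0.5745531505212415
[0.58077661 0.05101503] 0.5750506534441501
0.5673925277574606
gauge_line 0.64 [399.3, 246.2] [0.5800731  0.02367225 0.024     ] 0.567523462691388
slot_mouth 0.97 [409.8, 240.8] [0.58634967 0.02674519 0.02      ] 0.5743695129954544
```

```bash
python3 -m inch '[[[2,0,3,0,0,0,0],[2,0,2.5,0,0,0,0],[2,0,1.5,0,0,0,0],[2,0,0,0,0,0,0]]]'
python3 - <<'E'
from m import *
c=cam('wrist','w5.png'); o=bot.get_obs();print(o['ee_pos'],o['tcp_rot'],o['wrist_force'],o['time'])
cv2.imwrite('pics/w5c.png',cv2.resize(c['pixels'][100:290,330:520,::-1],(600,600),interpolation=2))
E
```

```text
time: 7.1
ee_pos: [0.5414, 0.0155, 0.0337]
tcp_rot: [-180.0, 0.0, 104.3]
wrist_force: [-7.4, -2.5, 10.9]
opening: 0.011
grasp_force: 33.9
[0.54144488 0.0154816  0.0337245 ] [-1.79978115e+02  3.88898469e-02  1.04253787e+02] [-5.81092215 -1.82042352 11.05033835] 7.15
```

View pics/w5c.png

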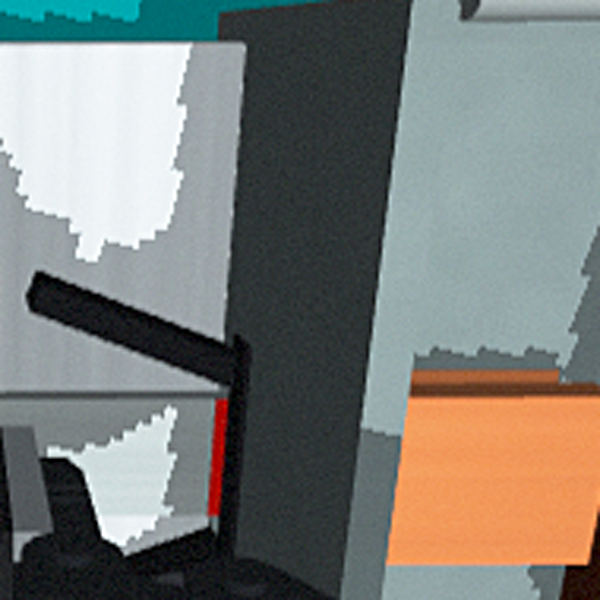

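```bash
python3 - <<'E'
from m import *
c=cam('wrist'); s=600/190; f=lambda x,y:(330+x/s,100+y/s)
for yaw in (14.5,15):
  e=np.radians(yaw);ex=np.array([np.cos(e),np.sin(e)])
  print([round(float(onz(c,f(*p),z)[:2]@ex)*1000,1) for p,z in (((245,42),.02),((235,180),.02),((226,320),.02),((218,457),.024),((226,457),.024),((211,457),.024))])
print(-c['R'].T@c['t'])
for k in('gauge_line','slot_mouth'):
  for r in finder.mark_of('wrist',k)[:1]:P=onz(c,r['position'],.024 if k[0]=='g' else .02);print(k,r['conf'],r['position'],P[:2]@ex)
E
```

```text
[574.3, 574.4, 574.7, 573.9, 575.3, 572.7]
[573.9, 573.7, 573.8, 572.8, 574.2, 571.6]
[0.52471148 0.08226122 0.17585238]
gauge_line 0.66 [401.4, 246.4] 0.574192764776452
slot_mouth 0.71 [399.8, 240.7] 0.5742884548152106
```

```bash
python3 -m inch '[[[2,0,0.8,0,0,0,0],[2,0,0,0,0,0,0],[2,0,0,-1.5,0,0,0],[30,0,0,0,0,0,0],[30,0,0,0,0,0,0],[30,0,0,-40,0,0,0],[30,0,0,-60,0,0,0],[30,0,-20,-60,0,0,0]]]'
python3 -m inch '[[[0,-10,-25,-20,0,0,0],[0,0,0,0,0,0,0]]]'
python3 - <<'E'
from m import *
c=cam('wrist','w6.png'); e=np.radians(14.7);ex=np.array([np.cos(e),np.sin(e)])
for k in('gauge_line','slot_mouth','striped_flap_edge','plain_flap_edge'):
  for r in finder.mark_of('wrist',k)[:1]:P=onz(c,r['position'],.024 if k[0]=='g' else .02);print(k,r['conf'],r['position'],P,P[:2]@ex)
t=cam('top','t2.png'); 
for k in('striped_flap_edge','plain_flap_edge'):
  for r in finder.mark_of('top',k)[:1]:print(k,r['conf'],r['position'])
s=cam('scene','s2.png')
for k in('striped_flap_edge','plain_flap_edge'):
  for r in finder.mark_of('scene',k)[:1]:print(k,r['conf'],r['position'])
# predicted edge pixels vs angle
M=np.array([.5868,.0262]);ey=np.array([-ex[1],ex[0]])
def edge(side,th,x):
    hz=.076 if side>0 else .080
    y=side*(.075-.08*np.cos(th)); return np.r_[M+ex*x+ey*y, hz+.08*np.sin(th)]
for side in (1,-1):
  for th in (1.2,1.4,1.57,1.75,1.9,2.1): print(side,th,'top',proj(t,edge(side,th,.002)),proj(t,edge(side,th,.118)),'scene',proj(s,edge(side,th,.002)),proj(s,edge(side,th,.118)),'w',proj(c,edge(side,th,.002)),proj(c,edge(side,th,.118)))
print(bot.get_obs()['ee_pos'],bot.get_obs()['time'])
a=cv2.resize(t['pixels'][120:220,260:370,::-1],(400,364),interpolation=2);b=cv2.resize(s['pixels'][170:270,270:380,::-1],(400,364),interpolation=2)
w=cv2.resize(c['pixels'][:,:,::-1],(370,231));w=np.vstack([w,w*0])[:236]; w=cv2.copyMakeBorder(w,0,236-w.shape[0],0,430,0)
cv2.imwrite('pics/v.png',np.vstack([np.hstack([a,b]),w]))
E
```

```text
time: 8.3
ee_pos: [0.5231, 0.0113, 0.1947]
tcp_rot: [-180.0, -0.0, 104.3]
wrist_force: [0.8, -0.0, -0.0]
opening: 0.0257
grasp_force: 0.0
time: 8.55
ee_pos: [0.5015, -0.0053, 0.2159]
tcp_rot: [179.8, 0.1, 104.3]
wrist_force: [0.9, -0.7, -0.7]
opening: 0.0004
grasp_force: 0.0
gauge_line 0.88 [397.0, 168.9] [0.58887029 0.02536741 0.024     ] 0.5760324185716572
slot_mouth 0.98 [396.8, 168.0] [0.58957672 0.02586184 0.02      ] 0.5768411989316568
striped_flap_edge 0.7 [514.8, 301.1] [ 0.79295098 -0.10219716  0.02      ] 0.7410625694134984
plain_flap_edge 0.67 [552.8, 85.1] [0.72138265 0.15051338 0.02      ] 0.735964138414813
striped_flap_edge 0.48 [341.8, 156.5]
plain_flap_edge 0.61 [283.6, 172.8]
striped_flap_edge 0.72 [301.7, 211.9]
plain_flap_edge 0.85 [348.9, 197.5]
1 1.2 top [300.9, 189.6] [290.9, 148.9] scene [333.7, 187.6] [346.8, 215.7] w [451.4, 133.2] [623.0, 131.8]
1 1.4 top [295.3, 190.7] [285.3, 149.8] scene [338.6, 185.4] [352.1, 213.4] w [457.0, 109.4] [635.9, 107.9]
1 1.57 top [290.3, 191.8] [280.4, 150.8] scene [343.0, 184.2] [356.7, 212.1] w [460.4, 87.0] [643.8, 85.5]
1
[... 315 characters left out ...]
8]
-1 1.2 top [334.1, 181.2] [323.6, 140.6] scene [303.9, 193.4] [315.3, 222.4] w [439.5, 259.6] [594.9, 258.2]
-1 1.4 top [339.7, 179.6] [329.1, 138.8] scene [298.7, 193.6] [309.8, 222.7] w [439.7, 281.0] [595.0, 279.6]
-1 1.57 top [344.6, 178.3] [334.0, 137.5] scene [294.2, 194.3] [305.0, 223.6] w [438.4, 297.7] [592.0, 296.3]
-1 1.75 top [349.7, 177.1] [339.0, 136.5] scene [289.4, 195.7] [300.0, 225.1] w [435.8, 313.0] [586.0, 311.6]
-1 1.9 top [353.8, 176.3] [343.1, 135.8] scene [285.6, 197.3] [295.9, 226.8] w [432.9, 323.1] [579.3, 321.7]
-1 2.1 top [358.7, 175.5] [348.0, 135.3] scene [280.9, 200.0] [290.9, 229.6] w [428.1, 332.6] [568.4, 331.3]
[ 0.50134948 -0.00458008  0.21320084] 9.1
```

View pics/v.png

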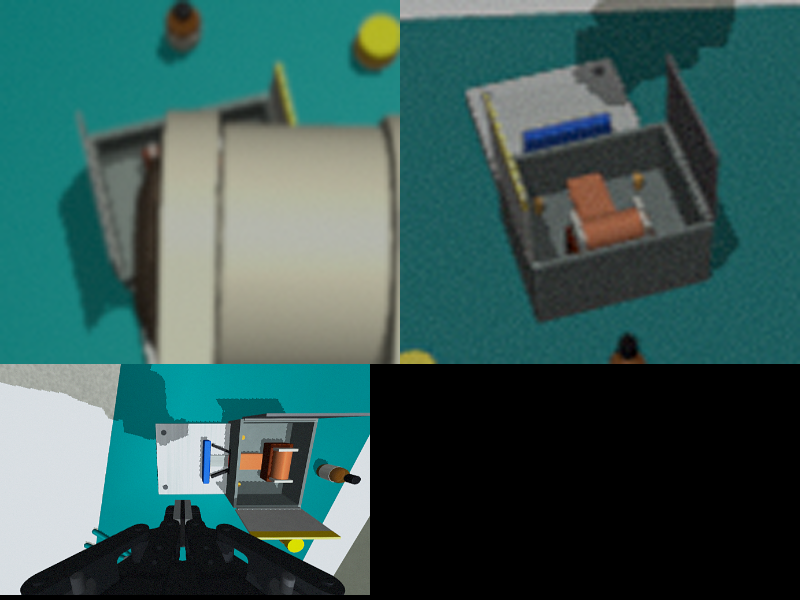

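```bash
python3 -m inch '[[[0,29,35,0,0,0,0],[0,30,35,0,0,0,0],[0,30,35,0,0,0,0],[0,29,35,0,0,0,0],[0,0,0,30,0,0,0],[0,0,0,40,0,0,0],[0,0,0,13,0,0,0],[0,0,0,0,0,0,0]]]'
cat > b.py <<'E'
from h import *
e=np.radians(14.7);ex=np.array([np.cos(e),np.sin(e)]);ey=np.array([-ex[1],ex[0]]);M=np.array([.5868,.0262])
def edge(side,th,x):
    hz=.076 if side>0 else .080
    return np.r_[M+ex*x+ey*side*(.075-.08*np.cos(th)), hz+.08*np.sin(th)]
def st():
    o=bot.get_obs();p=np.array(o['ee_pos']);d=p[:2]-M;print('box mm',np.round([d@ex*1000,d@ey*1000,p[2]*1000],1),'F',np.round(o['wrist_force'],1),'t',o['time'],'q',np.round(o['q'],0))
E
python3 -c "
from b import *
st()"
```

```text
time: 10.1
ee_pos: [0.6075, 0.1441, 0.1304]
tcp_rot: [-179.9, -0.0, 104.3]
wrist_force: [0.6, -0.9, -0.4]
opening: -0.0
grasp_force: 0.0
box mm [ 49.9 108.8 130.4] F [ 0.6 -0.9 -0.4] t 10.1 q [13. 14. 10. 85.  0. 89.]
```

```bash
python3 -m inch '[[[0,-14,0,0,0,0,0],[0,-10,0,-2,0,0,0],[0,-10,0,0,0,0,0],[0,-10,0,2,0,0,0],[0,-8,0,5,0,0,0],[0,-8,0,6,0,0,0],[0,-7,0,8,0,0,0],[0,0,0,0,0,0,0]]]'
python3 -c "
from b import *
st()"
```

```text
time: 11.1
ee_pos: [0.624, 0.0788, 0.1104]
tcp_rot: [-179.9, -0.0, 104.3]
wrist_force: [0.6, -0.7, -0.0]
opening: -0.0001
grasp_force: 0.0
box mm [ 49.3  41.5 110.4] F [ 0.6 -0.7 -0. ] t 11.1 q [ 7. 15.  8. 83. -0. 83.]
```

```bash
python3 - <<'E'
from b import *
c=cam('wrist','w7.png');s=cam('scene')
a=cv2.resize(s['pixels'][170:270,270:380,::-1],(440,400),interpolation=2);w=cv2.resize(c['pixels'][:,:,::-1],(360,225))
w=cv2.copyMakeBorder(w,0,175,0,0,0);cv2.imwrite('pics/v7.png',np.hstack([a,w]))
for th in (.5,.8,1,1.2,1.4): print(th,proj(s,edge(1,th,.002)),proj(s,edge(1,th,.118)),proj(c,edge(1,th,.06)))
E
```

```text
0.5 [320.6, 199.0] [332.7, 227.4] [335.8, 317.2]
0.8 [325.1, 193.6] [337.6, 221.9] [338.7, 317.3]
1 [329.1, 190.3] [341.9, 218.6] [340.8, 307.2]
1.2 [333.7, 187.6] [346.8, 215.7] [342.9, 286.8]
1.4 [338.6, 185.4] [352.1, 213.4] [344.7, 255.3]
```

View pics/v7.png

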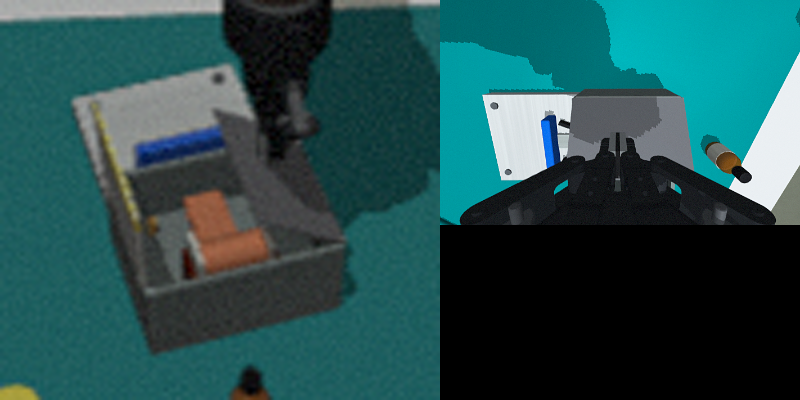

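```bash
python3 -m inch '[[[0,-6,0,7,0,0,0],[0,-5,0,9,0,0,0],[0,-3,0,9,0,0,0],[0,-5,0,5,0,0,0],[0,-8,0,2,0,0,0],[0,-5,0,2,0,0,0],[0,0,0,0,0,0,0]]]'
python3 -c "
from b import *
st()"
```

```text
time: 12.08
ee_pos: [0.6328, 0.0485, 0.0789]
tcp_rot: [179.9, -0.1, 104.3]
wrist_force: [-2.9, 4.0, 6.5]
opening: -0.0
grasp_force: 3.2
box mm [50.1  9.9 78.9] F [-2.9  4.   6.5] t 12.075 q [ 4. 16.  6. 80.  0. 80.]
```

```bash
python3 -m inch '[[[0,-2,0,2,0,0,0],[0,0,0,2,0,0,0],[0,0,0,0,0,0,0]]]'
python3 -c "
from b import *
st()"
```

```text
time: 12.45
ee_pos: [0.6333, 0.0482, 0.0783]
tcp_rot: [179.7, -0.2, 104.4]
wrist_force: [-11.9, 9.7, 26.3]
opening: 0.0006
grasp_force: 13.4
box mm [50.5  9.5 78.3] F [-11.9   9.7  26.3] t 12.45 q [ 4. 16.  6. 80.  0. 80.]
```

```bash
python3 -m inch '[[[0,0,0,-25,0,0,0],[0,0,0,-50,0,0,0],[0,0,0,-55,0,0,0],[0,-40,0,0,0,0,0],[0,-40,0,0,0,0,0],[0,-38,0,0,0,0,0],[0,0,0,0,0,0,0]]]'
python3 - <<'E'
from b import *
st(); s=cam('scene','s8.png')
for k in('striped_flap_edge','plain_flap_edge'):
  for r in finder.mark_of('scene',k)[:1]:print(k,r['conf'],r['position'])
print(proj(s,edge(1,0,.06)),proj(s,edge(1,.1,.06)),proj(s,edge(1,.2,.06)),[proj(s,edge(-1,t,.06)) for t in (1.4,1.6,1.8)])
st()
E
```

```text
time: 13.32
ee_pos: [0.6622, -0.0708, 0.2032]
tcp_rot: [-180.0, 0.0, 104.1]
wrist_force: [-0.4, -0.5, -0.1]
opening: 0.0001
grasp_force: 0.0
box mm [  48.4 -113.   203.2] F [-0.4 -0.5 -0.1] t 13.325 q [-6. 21. 26. 95. -0. 70.]
striped_flap_edge 0.53 [297.8, 210.7]
plain_flap_edge 0.85 [319.8, 222.6]
[323.3, 222.0] [323.4, 220.2] [323.8, 218.4] [[304.1, 207.7], [298.6, 208.7], [293.2, 210.4]]
box mm [  48.8 -109.8  203.7] F [ 0.2 -0.3  0.3] t 13.475 q [-6. 21. 26. 95.  0. 70.]
```

```bash
python3 -m inch '[[[0,0,0,30,0,0,0],[0,0,0,37,0,0,0],[0,0,0,0,0,0,0],[0,14,0,0,0,0,0],[0,10,0,0,0,0,0],[0,10,0,0,0,0,0],[0,10,0,3,0,0,0],[0,8,0,5,0,0,0]]]'
python3 -m inch '[[[0,8,0,6,0,0,0],[0,7,0,8,0,0,0],[0,6,0,7,0,0,0],[0,5,0,8,0,0,0],[0,3,0,8,0,0,0],[0,5,0,5,0,0,0],[0,7,0,3,0,0,0],[0,5,0,0,0,0,0]]]'
python3 -c "
from b import *
st()"
```

```text
time: 14.48
ee_pos: [0.6491, -0.0168, 0.1287]
tcp_rot: [180.0, 0.0, 104.3]
wrist_force: [-0.1, 0.4, 0.4]
opening: 0.0003
grasp_force: 0.2
time: 15.48
ee_pos: [0.6376, 0.0275, 0.0836]
tcp_rot: [180.0, -0.0, 104.3]
wrist_force: [-0.2, 1.3, 0.4]
opening: -0.0001
grasp_force: 0.0
box mm [ 49.5 -11.7  83.6] F [-0.2  1.3  0.4] t 15.475 q [ 2. 17.  7. 81.  0. 78.]
```

Press down to shut it, then lift and check.

```bash
python3 -m inch '[[[0,2,0,2,0,0,0],[0,0,0,2,0,0,0],[0,0,0,2,0,0,0],[0,0,0,0,0,0,0]]]'
python3 -c "
from b import *
st()"
```

```text
time: 15.98
ee_pos: [0.6379, 0.0288, 0.0823]
tcp_rot: [179.7, 0.1, 104.3]
wrist_force: [-11.1, -1.3, 26.2]
opening: 0.0002
grasp_force: 13.5
box mm [ 50.1 -10.4  82.3] F [-11.1  -1.3  26.2] t 15.975 q [ 3. 16.  7. 80. -0. 78.]
```

```bash
python3 -m inch '[[[0,0,0,-25,0,0,0],[0,0,0,-50,0,0,0],[0,0,-35,-60,0,0,0],[0,0,-45,0,0,0,0],[0,0,-45,0,0,0,0],[0,0,-15,0,0,0,0],[0,0,0,0,0,0,0],[0,0,0,0,0,0,0]]]'
python3 - <<'E'
from b import *
st(); c=cam('wrist','w9.png')
for k in('gauge_line','slot_mouth','gauge_bar'):
  for r in finder.mark_of('wrist',k)[:1]:
    P=onz(c,r['position'],dict(gauge_line=.024,slot_mouth=.02,gauge_bar=.046)[k]);print(k,r['conf'],r['position'],np.round([(P[:2]-M)@ex*1000,(P[:2]-M)@ey*1000],1))
im=c['pixels'].astype(int);red=(im[:,:,0]>100)&(im[:,:,1]<60)&(im[:,:,2]<60)
n,l,stt,cen=cv2.connectedComponentsWithStats(red.astype(np.uint8))
for i in range(1,n):
  if stt[i,4]>8: P=onz(c,cen[i],.024);print('red',stt[i],cen[i],np.round([(P[:2]-M)@ex*1000,(P[:2]-M)@ey*1000],1))
s=cam('scene','s9.png')
for k in('striped_flap_edge','plain_flap_edge'):
  for r in finder.mark_of('scene',k)[:1]:print(k,r['conf'],r['position'])
print([proj(s,edge(-1,t,.06)) for t in (0,.1,.2)])
for k in('striped_flap_edge','plain_flap_edge'):
  for r in finder.mark_of('wrist',k)[:1]:print(k,r['conf'],r['position'])
print([proj(c,edge(-1,t,.06)) for t in (0,.1,.2)])
st()
E
```

```text
time: 16.98
ee_pos: [0.5059, -0.0046, 0.2064]
tcp_rot: [180.0, -0.0, 104.3]
wrist_force: [0.1, 0.2, -0.9]
opening: -0.0001
grasp_force: 0.0
box mm [-86.   -9.3 206.4] F [ 0.1  0.2 -0.9] t 16.975 q [-1. -2.  1. 92.  0. 75.]
gauge_line 0.66 [396.2, 169.5] [ 2.1 -0.3]
slot_mouth 0.89 [393.5, 166.6] [-0.   2.2]
gauge_bar 0.69 [353.8, 174.0] [-46.8  -0.6]
striped_flap_edge 0.86 [324.6, 223.6]
plain_flap_edge 0.95 [324.1, 223.3]
[[326.5, 220.3], [326.3, 218.6], [326.0, 217.0]]
striped_flap_edge 0.72 [479.0, 173.4]
plain_flap_edge 0.88 [472.9, 184.6]
[[476.5, 174.4], [481.1, 176.6], [485.8, 179.9]]
box mm [-86.9  -9.2 206.4] F [0.2 0.4 0.5] t 17.425 q [-1. -2.  1. 92. -0. 75.]
```

```bash
python3 - <<'E'
from b import *
c=cam('wrist'); im=c['pixels'].astype(int)
d=im[:,:,0]-np.maximum(im[:,:,1],im[:,:,2]); red=(d>40); red[:,:380]=0;red[:,408:]=0;red[:150]=0;red[190:]=0
p=np.argwhere(red)[:,::-1];print(len(p),p.min(0),p.max(0),p.mean(0)); 
P=onz(c,p.mean(0),.024)[:2]-M;print('red',P@ex*1000,P@ey*1000)
for x in (-.002,0,.002): print(x,proj(c,np.r_[M+ex*x,.024]),[proj(c,np.r_[M+ex*x+ey*y,.02]) for y in (.065,.04,-.05,-.065)])
for r in (112,118,124,130,136,168,172,204): print(r,im[r,384:414].sum(1)//3)
for r in (162,168,172): print(r,[tuple(int(v) for v in x) for x in im[r,388:402]])
E
```

```text
18 [394 160] [395 178] [394.61111111 168.88888889]
red -0.6230365727734083 0.3873954408715134
-0.002 [393.3, 169.2] [[396.3, 107.0], [394.8, 131.5], [389.7, 211.7], [388.9, 224.0]]
0 [395.2, 169.2] [[398.2, 107.0], [396.6, 131.5], [391.4, 211.7], [390.7, 224.0]]
0.002 [397.0, 169.2] [[400.1, 107.0], [398.5, 131.5], [393.2, 211.7], [392.4, 224.0]]
112 [196 198 197 200 152 163 117 120 121 123 119 118 121 131  52  23  29  29
  35  36  38  34  40  39  32  42  34  37  36  30]
118 [199 200 198 199 178 119 122 122 125 121 119 121 123 141  40  24  34  40
  30  32  40  33  30  36  24  31  37  34  30  30]
124 [198 196 201 200 213 122 121 120 127 121 119 124 131  52  28  33  27  32
  34  35  38  35  21  31  40  33  32  42  31  25]
130 [197 199 202 154 161 117 120 122 127 119 122 124 127  32  30  33  41  35
  36  36  38  38  37  36  32  35  34  36  31  63]
136 [193 198 204 180 120 123 120 122 122 118 118 131  94  26  32  34  41  30
  31  33  28  28  37  37  34  38  31  35  22 128]
168 [167 169 125 137  90  93  91  94  94  95  84  35   9  13  30  30  40  27
  39  34  35  27  29  35  31  18  94 14
[... 166 characters left out ...]
 117 136  37  32  25  38  40  36  31  37  39  32
  37  31  37  37  29  81  75  77  75  39 166 208]
162 [(88, 93, 96), (88, 93, 92), (92, 95, 99), (94, 98, 99), (95, 102, 101), (91, 102, 101), (94, 108, 110), (133, 40, 35), (19, 0, 0), (0, 0, 0), (16, 27, 27), (31, 34, 38), (31, 37, 40), (33, 37, 43)]
168 [(87, 94, 91), (89, 95, 96), (88, 92, 93), (90, 97, 97), (89, 96, 98), (87, 96, 102), (91, 80, 81), (72, 15, 19), (13, 5, 10), (3, 15, 21), (29, 32, 30), (27, 29, 36), (33, 43, 44), (23, 29, 30)]
172 [(89, 92, 95), (90, 97, 96), (88, 94, 95), (91, 96, 96), (86, 95, 93), (87, 102, 101), (109, 58, 62), (40, 8, 4), (0, 8, 7), (15, 10, 15), (35, 38, 38), (23, 32, 32), (34, 34, 40), (29, 35, 36)]
```

```bash
python3 -c "
from workcell import bot
print(bot.job_done())"
```

```text
the job is handed in; nothing more can be done
None
```

The gauge is in the slot with its red line within about 1 mm of the box's front face. The plain flap was shut first, then the striped flap over it, and the job was handed in at about 17.5 s with the arm clear of everything. The final check used measurements, not a viewed picture.

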